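# Shut the ratchet-propped shield of a plate-viewing light box over a dish

## Task

Lift the light box's propped shield by its front lip to the top notch of its ratchet and let it stand there by itself. Slide the petri dish in along the deck, without picking it up, until it sits on the round window against both stop buttons. Then lift the shield past the top so that the pawl is thrown out, and lower it gently until it is fully shut over the dish, leaving the things around it where they are.

Things in the scene. Friction and masses are not known exactly. Their poses are not given: they have to be found in the camera images.
- light_box: White light box for viewing culture plates, heavy, fixed. 200 mm deep (x, to its rear), 180 wide (y, to its left); origin: centre of underside; it faces the robot. Flat deck 45 mm high, open in front (x -100 to -50 mm); behind that two cheeks, inner faces at y +/-84, rise 36 mm above it and carry the shut shield.
- dish_home (a point): Where the dish's centre belongs: on the deck, middle of the round white window (73 mm across, steel rim), at x +22 mm, y 0 of the box. A dish here touches both rubber stop buttons (12 mm thick, 9 tall, centred 27 mm behind and 23 mm to each side of this point).
- shield_hinge (a point): Middle of the shield's hinge axis, at the rear of the box (x +88, y 0, z 83 mm), in mid-thickness of the shield; the axis runs along the box's y. At the shield's right (-y) end it carries a steel toothed quadrant, 64 mm radius, outside the cheek; keep clear of it and of the pawl.
- shield (a joint): Shield angle, rad: 0 shut (level), grows as its front rises, stop at 1.52. The ratchet holds it at about 0.35, 0.56, 0.77, 0.98 and (top notch) 1.17: it rises freely, and when let go sinks to the last notch passed (rise 0.05 beyond one to catch it). It starts below the top notch. Beyond 1.40 the pawl is thrown out (surely by 1.46); then nothing holds it: it falls shut unless carried down.
- lip (a point): Middle of the lower front edge of the shield's lip, 176 mm from the hinge axis. Shield: grey frame, clear pane, 4 mm thick, 180 wide, 0.35 kg. A 35 mm flange hangs square from its underside 138 to 142 mm from the hinge; the 34 mm beyond it are the lip to lift by, with 1 to 3 N; shut, the lip's underside is 36 mm above the deck. Raise below 1 rad/s or the pawl may fly out.
- pawl (a joint): Angle, rad, of the steel tumbler pawl (70 mm, round weight at its head) on the box's right flank: -0.12 to 0.22 while it leans on the quadrant's teeth, tips over at 0.38, 0.87 when thrown out on its rest pin. As the shield comes down, a pin on the quadrant tips it back in over the last 0.2 rad; under 0.25 once shut.
- dish: Closed white petri dish, 60 mm across, 13 mm tall, about 20 g, loose; origin: centre of its underside. It starts on the front of the deck, half under the shield, where it is in the way of the flange.
- beaker: Clear beaker, 69 mm across, 85 mm tall, on the worktop; leave it alone. Origin: centre of its underside.
- amber_bottle: Brown bottle with white cap, 59 mm across, 134 mm tall, on the worktop; leave it alone. Origin: centre of its underside.
- timer: White flat timer, 64 x 64 x 16 mm, on the worktop; leave it alone. Origin: centre of its underside.
- marker: White and black marker pen, 135 mm long, 17 mm thick, lying, on the worktop; leave it alone. Origin: centre of its underside.
Things that resemble listed ones, but are neither listed nor needed, are in the scene too. What is shaped like the dish but red is not meant.

How it is judged:
On the way, in this order (a step that is already met when the one before it is completed fails the run):
1. the shield stands by itself on the ratchet's top notch (1.12 to 1.23 rad), pawl in the teeth, the robot off it (value of joint shield between 1.12 and 1.23 rad and value of joint pawl below 0.3 rad and contact force between the arm and light_box below 0.3 N), for 0.3 s.
2. with the shield still on its top notch, the dish lies within 6 mm of its place on the window (horizontal distance between dish and dish_home below 0.006 m and value of joint shield between 1.1 and 1.25 rad and value of joint pawl below 0.3 rad), for 0.2 s.
3. the shield is lifted past the top and the pawl is thrown out (value of joint shield above 1.3 rad and value of joint pawl above 0.6 rad), for 0.02 s.
At the end, for the whole second after the job is handed in: The shield is fully shut (under 0.03 rad) with the pawl tipped back in, and the dish lies flat and still on the window within 7 mm of its place against the stop buttons (value of joint shield below 0.03 rad and value of joint pawl below 0.3 rad and horizontal distance between dish and dish_home below 0.007 m and angle between dish's own z axis and vertical below 0.06 rad and linear speed of dish below 0.01 m/s); the robot touches nothing.
It fails at once if the dish is picked up or tipped instead of slid (over 8 mm off the deck or 0.25 rad) (z of dish in the frame of light_box above 0.053 m or angle between dish's own z axis and vertical above 0.25 rad).
It fails at once if the shield is let fall with the pawl out (faster than 1.2 rad/s downward) (value of joint pawl above 0.45 rad and velocity of joint shield below -1.2 rad/s).
It fails at once if the beaker, the bottle, the marker or the timer is moved more than 25 mm (distance of any of beaker, amber_bottle, marker, timer from where it was at the start of the episode above 0.025 m).
It also fails if it takes over 72 s, if anything falls off the work surface, if the arm or the gripper's body presses on something with over 40 N, if the wrist force passes 120 N, or if a joint passes its speed limit or range.

## Robot

A 6-joint arm with a two-finger parallel gripper is mounted at the origin on a cart in front of the work surface, level with it; the furniture and walls round the work are solid. World frame = base frame: x ahead of the robot, y to its left, z up, the work surface at z = 0. Lengths are in m, angles in rad, forces in N, time in s.
With the tool pointing down it reaches from about 0.275 to 0.825 m from the base axis. Payload 4.9 kg.
Tool frame: the origin (TCP) lies at the very end of the fingers, on their centre line; the grasp point (between the pads) lies 19 mm behind it; z points along the fingers, y is the line along which they close (so a half turn about z gives the same grasp; the last joint's range is limited). The gripper opens to 85 mm and grips with 20 to 120 N. Pads are 22 mm wide; open, the fingers measure 114 mm over their backs; the gripper's body (76 mm by 85 mm) begins 54 mm behind the grasp point. The pads swing forward as they close: fully open they stand 13 mm farther back than shut.
Start: joints at [-1.235, 0.326, -0.193, 1.052, 0, 1.437], TCP at [0.249, -0.49, 0.231] pointing down, gripper open.
Joint ranges: [-2.65, 2.65], [-0.97, 1.79], [-1.3, 1.35], [-1.93, 2.1], [-1.47, 1.37], [-3.14, 3.14]. Speed limits (rad/s): [2.57, 2.57, 3.14, 3.14, 3.14, 3.14].

## Interface

Orientations are given as [roll, pitch, yaw] about the fixed x, y, z axes, in that order (R = Rz(yaw) Ry(pitch) Rx(roll)).
In Python, from cell import get_obs, read_camera, get_calibration, job_done gives the robot as it stands.
- The arm moves only by the shell command python3 -m creep 'ROWS' [FORCE]. ROWS is JSON, a list of rows, each a list of 3 entries, a list of its own where there are three numbers: the opening, from 0 (shut) to 1 (fully open), then the shift along the tool's x, y, z scaled (see below), then the turn about the tool's z scaled (see below). In form: [[grip, [tx, ty, tz], roll], ...]. A call has 1 to 12 rows; each row is the pose to reach, as a shift and turn from the pose commanded when the call began, along the tool's axes at that moment; what a row does not reach only later rows make up. The controller multiplies each number of a shift by 0.2 m and each number of a turn by 30 degrees. A row lasts 1/12 s, in which the tool goes at most 41.7 mm and 7.16 degrees, less where a joint would pass 70% of its speed; a pose out of reach is approached as far as the arm can. A call with a number of a shift or a turn outside -1 to 1 is refused whole. A call with a gripper value outside its range is refused whole. The fingers move at their own pace and stop on an object; FORCE is the grip in N (left out, the last holds). Time passes only in rows, so rows that repeat a pose let the fingers close. It gives the time, the measured TCP pose, the force, the opening and the grip force at its end, in the units of the state.
- get_obs(): the state, without advancing time (a new reading comes with each control period).
- read_camera(name): name is "scene" or "top" or "wrist"; returns the picture (420x560x3 uint8, blue, green, red); there is no depth.
- get_calibration(name): a dict with "intrinsics" (3x3 intrinsics, pixels), "rvec" (rotation vector, rad) and "tvec" (3), from world to camera coordinates, as OpenCV has them. Camera axes: x right, y down, z forward; pixel columns grow to the right and rows downward; lengths in m; the calibration is good to about 2 mm. A picture is of the moment at which its call begins: read the wrist's pose just before it. get_calibration takes no time and is no camera call; for the wrist camera it gives the pose at the moment of the call.
- job_done(): hands the job in; it is judged then, once.
The state is a dict: "time_s": time; "joint_pos": joint angles; "joint_velocities": joint speeds; "joint_torque": joint torques, N m; "tool_pos": TCP position; "ee_rot": TCP orientation; "contact_force": force on the tool from outside, world axes, zero at the start; "ft_torque": the same for the moment, N m; "opening": finger opening in m; "grasp_force": force on a finger pad.
Only numpy, scipy, OpenCV 4.12 (cv2) and the standard library are available. Lean on these libraries where they do the work, as an engineer would, in place of code of your own. Each camera call takes 0.05 s, during which the arm holds its last target. There are 200 camera calls.

## Working session

There is one attempt and no reset: what is moved stays moved. The work goes in short steps, Python scripts to look and compute and a shell command to move; the robot and the scene stay as the last step left them, time stands still between calls to the robot, and variables do not carry over. Pictures are saved under pics/ and viewed, at most 10 in all, crops included, and the job is handed in when it is done.

```bash
mkdir -p pics; ls; python3 - <<'E'
from cell import *
import cv2,numpy as np
o=get_obs();print({k:np.round(v,3).tolist() for k,v in o.items()})
for n in("scene","top"):
    im=read_camera(n);cv2.imwrite(f"pics/{n}0.png",im)
    c=get_calibration(n);print(n,{k:np.round(v,4).tolist() for k,v in c.items()})
E
```

```text
pics
{'time_s': 0.0, 'joint_pos': [-1.235, 0.327, -0.194, 1.052, 0.0, 1.437], 'joint_velocities': [0.0, -0.001, 0.001, -0.001, -0.002, 0.0], 'joint_torque': [-0.001, -44.34, 26.244, 0.015, -0.0, -0.0], 'tool_pos': [0.249, -0.49, 0.231], 'ee_rot': [-3.14, -0.0, 0.47], 'contact_force': [-0.037, -0.365, -0.547], 'ft_torque': [0.01, 0.038, -0.012], 'grasp_force': 0.0, 'opening': 0.085}
scene {'intrinsics': [[428.879, 0.0, 276.9335], [0.0, 428.879, 207.7746], [0.0, 0.0, 1.0]], 'rvec': [0.8745, -2.1472, 1.4139], 'tvec': [0.4302, 0.2225, 0.6602]}
top {'intrinsics': [[513.6127, 0.0, 275.5226], [0.0, 513.6127, 204.9585], [0.0, 0.0, 1.0]], 'rvec': [2.1388, -2.1826, 0.0902], 'tvec': [0.0741, 0.5718, 1.3499]}
```

View pics/scene0.png

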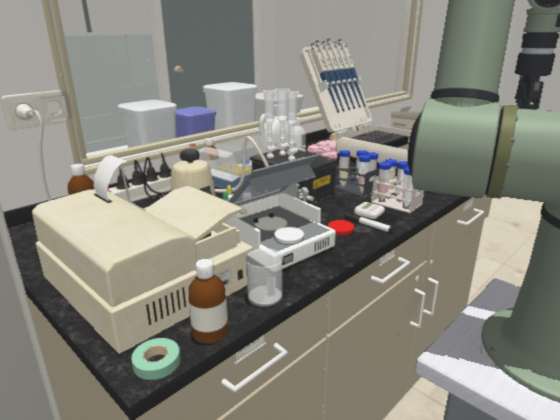

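View pics/top0.png

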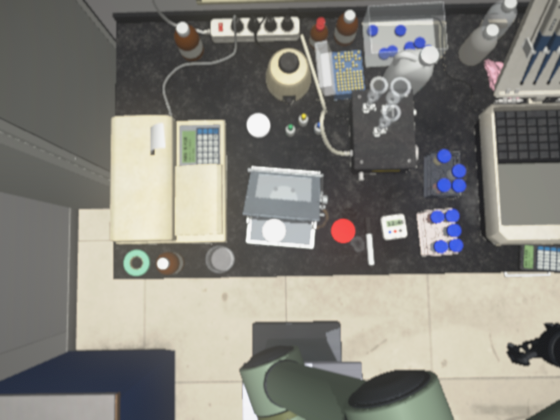

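Scene: the light box is near (275,225) with its shield propped. The candidates for the dish are a white disc on the deck's front edge at (289,236) [top (274,230)], a white disc behind the box on the worktop [top (258,125)], and a red disc [top (343,231)]. The one on the deck, half under the shield, fits the description. I'll confirm it in an enlarged crop.

```bash
cat > h.py <<'E'
import cv2,numpy as np
from cell import *
def ray(n,uv,cal=None):
    c=cal or get_calibration(n);R=cv2.Rodrigues(np.array(c["rvec"],float))[0];t=np.array(c["tvec"],float).ravel()
    K=np.array(c["intrinsics"]);d=R.T@np.linalg.solve(K,[*uv,1.]);return -R.T@t,d/np.linalg.norm(d)
def onz(n,uv,z,cal=None):
    o,d=ray(n,uv,cal);return o+d*(z-o[2])/d[2]
def tri(*rays):
    A=sum(np.eye(3)-np.outer(d,d) for o,d in rays);b=sum((np.eye(3)-np.outer(d,d))@o for o,d in rays);return np.linalg.solve(A,b)
def proj(n,p,cal=None):
    c=cal or get_calibration(n);return cv2.projectPoints(np.array(p,float).reshape(-1,3),np.array(c["rvec"],float),np.array(c["tvec"],float),np.array(c["intrinsics"]),None)[0].reshape(-1,2)
E
python3 - <<'E'
from h import *
a=cv2.imread("pics/top0.png")[155:255,238:338];b=cv2.imread("pics/scene0.png")[150:275,225:345]
a=cv2.resize(a,(400,400),interpolation=cv2.INTER_CUBIC);b=cv2.resize(b,(400,417),interpolation=cv2.INTER_CUBIC)
cv2.imwrite("pics/c1.png",np.hstack([cv2.copyMakeBorder(a,0,17,0,0,0),b]))
print(onz("top",(274,230),.055),onz("top",(258,125),0.01))
print(tri(ray("top",(274,230)),ray("scene",(289,235))))
E
```

```text
[0.50466122 0.06729138 0.055     ] [0.79882051 0.10703154 0.01      ]
[0.50376408 0.0663782  0.0501696 ]
```

View pics/c1.png

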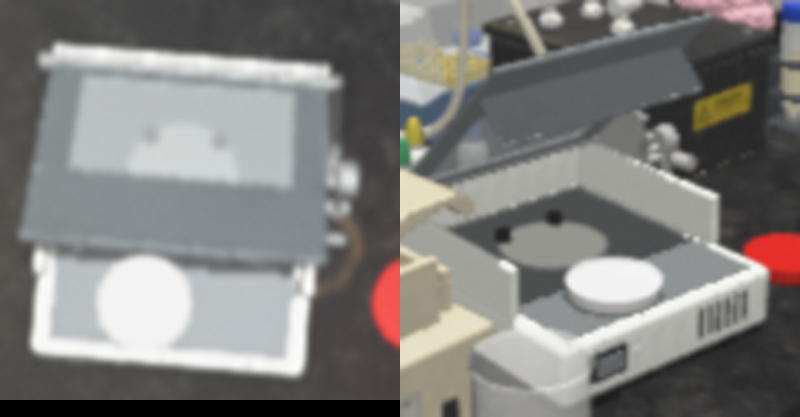

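```bash
python3 - <<'E'
from h import *
T=lambda x,y:(238+x/4,155+y/4)
S=lambda x,y:(225+(x-400)/3.333,150+y/3.336)
FL=onz("top",T(35,350),.045);FR=onz("top",T(300,372),.045)
v=FL-FR;print(FL,FR,np.linalg.norm(v),"yaw",np.degrees(np.arctan2(-v[0],v[1])))
b1=tri(ray("top",T(150,132)),ray("scene",S(503,234)));b2=tri(ray("top",T(220,140)),ray("scene",S(555,217)));print("buttons",b1,b2)
for p in[(150,132),(220,140)]:print(onz("top",T(*p),.054))
for p in[(503,234),(555,217)]:print(onz("scene",S(*p),.05))
yaw=np.arctan2(-v[0],v[1]);c,s=np.cos(yaw),np.sin(yaw);R=np.array([[c,-s,0],[s,c,0],[0,0,1]])
o=(FL+FR)/2-R@[-.1,0,.045];print("origin",o,yaw,"home",o+R@[.022,0,.045])
# rear & lip
print("cam scene",ray("scene",(280,210))[0])
for th in(.35,.56,.77,.98):
    l=[o+R@[.088-.176*np.cos(th),y,.083+.176*np.sin(th)] for y in(.09,-.09)]
    q=proj("top",l);print(th,[(round((a-238)*4),round((b-155)*4)) for a,b in q],[(round((a-225)*3.333+400),round((b-150)*3.336)) for a,b in proj("scene",l)])
E
```

```text
[0.47365983 0.14005148 0.045     ] [ 0.45576746 -0.03417315  0.045     ] 0.1751409737424391 yaw -5.863553992951555
buttons [0.61546427 0.0601393  0.04768143] [0.60944174 0.01413341 0.04763662]
[0.61582329 0.06122803 0.054     ]
[0.60947775 0.01505361 0.054     ]
[0.61025101 0.06259447 0.05      ]
[0.60465874 0.01718164 0.05      ]
origin [ 5.64190447e-01  4.27231866e-02 -6.93889390e-17] -0.10233832304546502 home [0.58607534 0.04047567 0.045     ]
cam scene [-0.06033656  0.67015     0.46660262]
0.35 [(22, 308), (315, 332)] [(534, 185), (750, 116)]
0.56 [(20, 278), (321, 303)] [(516, 125), (734, 62)]
0.77 [(20, 237), (327, 262)] [(491, 68), (711, 12)]
0.98 [(21, 184), (333, 210)] [(462, 18), (682, -31)]
```

The box pose from the front edge agrees with the one from the stop buttons: home is about (0.586, 0.040), yaw -0.10. The shield stands at 0.77 and the dish at (0.504, 0.067). In the enlarged crop the dish is at (143,305) left and (614,280) right, white, on the deck. I'll start moving.

```bash
python3 -m creep '[[0,[1,-0.825,0],1],[0,[1,-0.825,0],1],[0,[1,-0.825,0],1],[0,[1,-0.825,0],1],[0,[1,-0.825,0],1],[0,[1,-0.825,0],1],[0,[1,-0.825,0],1],[0,[1,-0.825,0],1]]' 40
python3 - <<'E'
from h import *
o=get_obs();p=np.array(o["tool_pos"]);print(np.round(p,4),np.round(o["ee_rot"],4))
R=cv2.Rodrigues(np.array([0,0,0.]))[0]
from scipy.spatial.transform import Rotation as Q
R=Q.from_euler('xyz',o["ee_rot"]).as_matrix()
print((R.T@(np.array([.4796,.0512,.215])-p))/.2)
E
```

```text
time_s: 0.77
tool_pos: [0.3531, -0.2493, 0.2311]
ee_rot: [-3.14, 0.0, -0.049]
contact_force: [-0.8, 0.8, 0.5]
opening: -0.0001
grasp_force: 0.0
[ 0.3531 -0.2493  0.2311] [-3.14e+00  5.00e-04 -4.87e-02]
[ 0.5586504  -1.53158879  0.08257461]
```

```bash
python3 -m creep '[[0,[0.3,-1,0],0.1],[0,[0.3,-1,0],0.1],[0,[0.3,-1,0],0.1],[0,[0.3,-1,0],0.1],[0,[0.3,-1,0],0.1],[0,[0.3,-1,0],0.1],[0,[0.3,-1,0],0.1]]'
python3 -m creep '[[0,[0,-0.53,0],0],[0,[0,-0.53,0],0],[0,[0,-0.53,0],0],[0,[0,-0.53,0],0],[0,[0,-0.53,0],0]]'
python3 - <<'E'
from h import *
cv2.imwrite("pics/w1.png",read_camera("wrist"))
E
```

```text
time_s: 1.35
tool_pos: [0.4238, -0.0552, 0.2311]
ee_rot: [3.141, 0.0, -0.102]
contact_force: [-0.7, -0.3, -0.8]
opening: -0.0002
grasp_force: 0.0
time_s: 1.77
tool_pos: [0.4335, 0.0352, 0.2311]
ee_rot: [-3.133, 0.0, -0.093]
contact_force: [-0.8, -0.9, -0.5]
opening: 0.0
grasp_force: 0.0
```

View pics/w1.png

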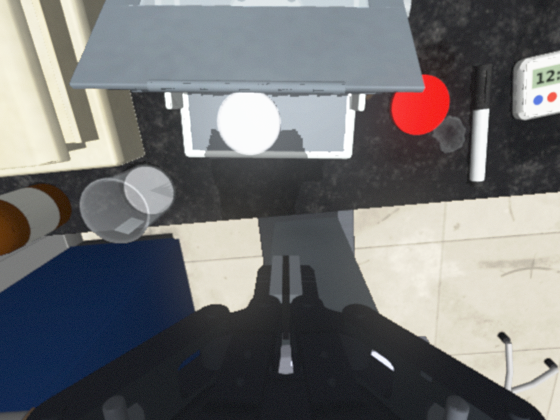

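The wrist view shows the lip's front edge from (75,88) to (422,90), the deck's front corners at (184,153) and (351,158), and the dish at (248,123). I'll use these to refine.

```bash
python3 - <<'E'
from h import *
o=get_obs();p=np.array(o["tool_pos"]);print(p,o["ee_rot"])
im=cv2.imread("pics/w1.png")
L=onz("wrist",(184,155),.045);Rr=onz("wrist",(352,159),.045);v=L-Rr;print("deck",L,Rr,np.linalg.norm(v),np.arctan2(-v[0],v[1]))
c=get_calibration("wrist")
T=lambda x,y:(238+x/4,155+y/4)
a=tri(ray("wrist",(75,88)),ray("top",T(22,237)));b=tri(ray("wrist",(422,90)),ray("top",T(323,262)));v=a-b
print("lip",a,b,np.linalg.norm(v),np.arctan2(-v[0],v[1]))
m=cv2.inRange(im[80:170,190:310],(225,225,225),(255,255,255));n,l,s,ct=cv2.connectedComponentsWithStats(m);i=1+s[1:,4].argmax();print(s[i],ct[i])
print("dish",onz("wrist",ct[i]+[190,80],.058), onz("wrist",(248,123),.058))
E
```

```text
[0.43345513 0.03489636 0.23114125] [-3.13280553e+00  3.28067398e-04 -9.43489116e-02]
deck [0.47493093 0.14154108 0.045     ] [ 0.45415775 -0.03655698  0.045     ] 0.1793054563499367 -0.11611436287518757
lip [0.53456188 0.13489673 0.20472123] [ 0.51636577 -0.04027456  0.21039058] 0.17620506024898894 -0.10350488160725814
[  27   13   63   62 3068] [58.36505867 42.08637549]
dish [0.5026897  0.06694974 0.058     ] [0.50185767 0.06742517 0.058     ]
```

```bash
python3 -m creep '[[0,[0.15,-0.1,0.22],0.02],[0,[0.32,-0.1,0.22],0.02],[0,[0.32,-0.1,0.22],0.02],[0,[0.32,-0.1,0.22],0.02]]'
python3 -m creep '[[0,[0.02,0,0],0],[0,[0.04,0,0],0],[0,[0.06,0,0],0],[0,[0.07,0,0],0],[0,[0.08,0,0],0],[0,[0.08,0,0],0]]'
```

```text
time_s: 2.15
tool_pos: [0.499, 0.0357, 0.1861]
ee_rot: [-3.122, 0.002, -0.087]
contact_force: [0.3, -0.3, -0.2]
opening: -0.0001
grasp_force: 0.0
time_s: 2.65
tool_pos: [0.5127, 0.0367, 0.1878]
ee_rot: [-3.121, 0.002, -0.083]
contact_force: [-4.0, -0.9, 4.5]
opening: 0.0003
grasp_force: 2.3
```

```bash
python3 - <<'E'
from h import *
o=get_obs();print({k:np.round(v,3).tolist() for k,v in o.items()})
E
```

```text
{'time_s': 2.65, 'joint_pos': [-0.084, 0.295, -0.355, 0.923, 0.02, 3.141], 'joint_velocities': [0.003, -0.001, -0.008, -0.009, -0.003, 0.003], 'joint_torque': [0.127, -39.897, 26.529, -1.85, 0.383, -0.018], 'tool_pos': [0.513, 0.037, 0.188], 'ee_rot': [-3.121, 0.002, -0.083], 'contact_force': [-3.96, -0.917, 4.526], 'ft_torque': [-0.18, 0.988, 0.013], 'grasp_force': 2.33, 'opening': 0.0}
```

Joint 6 is at its limit, so I'll back off and take the half-turned tool orientation, which is equivalent.

```bash
python3 -m creep '[[0,[-0.1,0,0],0],[0,[-0.2,0,0],0],[0,[-0.3,0,-0.1],-0.5],[0,[-0.3,0,-0.1],-1],[0,[-0.3,0,-0.1],-1],[0,[-0.3,0,-0.1],-1],[0,[-0.3,0,-0.1],-1]]'
for i in 1 2 3 4 5; do python3 -m creep '[[0,[0,0,0],-1],[0,[0,0,0],-1],[0,[0,0,0],-1],[0,[0,0,0],-1],[0,[0,0,0],-1]]' | sed -n 1,3p; done
python3 - <<'E'
from h import *
o=get_obs();p=np.array(o["tool_pos"]);print({k:np.round(v,3).tolist() for k,v in o.items()})
c,s=np.cos(-.108),np.sin(-.108);d=p-[.5639,.0417,0];print("box",c*d[0]+s*d[1],-s*d[0]+c*d[1])
E
```

```text
time_s: 3.23
tool_pos: [0.4545, 0.0415, 0.208]
ee_rot: [-3.125, -0.012, 0.444]
contact_force: [-0.7, -0.7, -0.5]
opening: -0.0002
grasp_force: 0.0
time_s: 3.65
tool_pos: [0.4543, 0.0414, 0.2076]
ee_rot: [-3.132, -0.018, 0.965]
time_s: 4.07
tool_pos: [0.4542, 0.0414, 0.2075]
ee_rot: [3.141, -0.021, 1.487]
time_s: 4.48
tool_pos: [0.4541, 0.0414, 0.2075]
ee_rot: [3.131, -0.018, 2.01]
time_s: 4.9
tool_pos: [0.4541, 0.0414, 0.2075]
ee_rot: [3.124, -0.01, 2.533]
time_s: 5.32
tool_pos: [0.4541, 0.0414, 0.2075]
ee_rot: [3.121, -0.0, 3.056]
{'time_s': 5.317, 'joint_pos': [-0.085, 0.17, -0.465, 0.935, 0.021, 0.001], 'joint_velocities': [-0.001, -0.0, -0.0, -0.001, -0.0, -0.171], 'joint_torque': [-0.001, -34.548, 24.987, 0.004, 0.066, -0.476], 'tool_pos': [0.454, 0.041, 0.208], 'ee_rot': [3.121, -0.0, 3.056], 'contact_force': [-0.504, 0.342, -0.445], 'ft_torque': [-0.012, 0.019, 0.02], 'grasp_force': 0.0, 'opening': 0.0}
box -0.10915078117581124 -0.012163302799103912
```

```bash
python3 -m creep '[[0,[0,0.06,0.1],0.04],[0,[-0.1,0.06,0.1],0.04],[0,[-0.2,0.06,0.1],0.04],[0,[-0.2,0.06,0.1],0.04],[0,[-0.2,0.06,0.1],0.04]]'
python3 -m creep '[[0,[-0.02,0,0],0],[0,[-0.04,0,0],0],[0,[-0.06,0,0],0],[0,[-0.07,0,0],0],[0,[-0.08,0,0],0],[0,[-0.08,0,0],0]]'
```

```text
time_s: 5.73
tool_pos: [0.4954, 0.0503, 0.1875]
ee_rot: [3.121, -0.001, 3.032]
contact_force: [-1.0, 0.4, 1.0]
opening: 0.0003
grasp_force: 0.0
time_s: 6.23
tool_pos: [0.5111, 0.0486, 0.1878]
ee_rot: [3.121, -0.0, 3.037]
contact_force: [-0.7, 0.1, 0.1]
opening: -0.0002
grasp_force: 0.0
```

```bash
python3 -m creep '[[0,[-0.03,0,-0.02],0],[0,[-0.055,0,-0.043],0],[0,[-0.078,0,-0.063],0],[0,[-0.1,0,-0.083],0],[0,[-0.125,0,-0.102],0],[0,[-0.15,0,-0.12],0],[0,[-0.172,0,-0.134],0],[0,[-0.195,0,-0.148],0]]'
```

```text
time_s: 6.9
tool_pos: [0.5504, 0.044, 0.2177]
ee_rot: [3.121, 0.0, 3.037]
contact_force: [-3.0, 0.5, 2.2]
opening: 0.0006
grasp_force: 1.4
```

```bash
python3 -m creep '[[0,[-0.03,0,-0.018],0],[0,[-0.06,0,-0.033],0],[0,[-0.09,0,-0.047],0],[0,[-0.12,0,-0.06],0],[0,[-0.15,0,-0.071],0],[0,[-0.175,0,-0.08],0],[0,[-0.175,0,-0.08],0]]'
python3 -m creep '[[0,[0.03,0,0],0],[0,[0.06,0,0],0],[0,[0.09,0,0],0],[0,[0.12,0,0],0],[0,[0.16,0,0],0],[0,[0.22,0,0],0],[0,[0.4,0,0],0],[0,[0.5,0,0],0],[0,[0.5,0,0],0]]'
python3 - <<'E'
from h import *
a=read_camera("scene")[120:290,220:370];b=read_camera("wrist")
cv2.imwrite("pics/c2.png",np.hstack([cv2.resize(a,(371,420),interpolation=cv2.INTER_CUBIC),cv2.resize(b[:,60:489],(429,420))]))
p=np.array(get_obs()["tool_pos"]);print(p)
R=cv2.Rodrigues(np.array([0,0,-.108]))[0]
for th in(.98,1.17,1.26):
    l=[np.array([.5639,.0417,0])+R@[.088-.176*np.cos(th),y,.083+.176*np.sin(th)] for y in(.09,-.09)]
    print(th,[(round((u-220)*2.473),round((v-120)*2.47)) for u,v in proj("scene",l)],proj("wrist",l).round())
E
```

```text
time_s: 7.48
tool_pos: [0.5859, 0.0397, 0.2335]
ee_rot: [3.121, 0.001, 3.037]
contact_force: [-1.2, 1.2, -0.1]
opening: 0.0002
grasp_force: 0.3
time_s: 8.23
tool_pos: [0.48, 0.0512, 0.2332]
ee_rot: [3.121, -0.004, 3.038]
contact_force: [-0.0, -0.6, 0.4]
opening: 0.0001
grasp_force: 0.0
[0.48436238 0.05060932 0.23393422]
0.98 [(59, 87), (223, 51)] [[429. 364.]
 [135. 368.]]
1.17 [(37, 61), (201, 28)] [[434. 424.]
 [131. 429.]]
1.26 [(27, 51), (190, 19)] [[434. 451.]
 [130. 457.]]
```

View pics/c2.png

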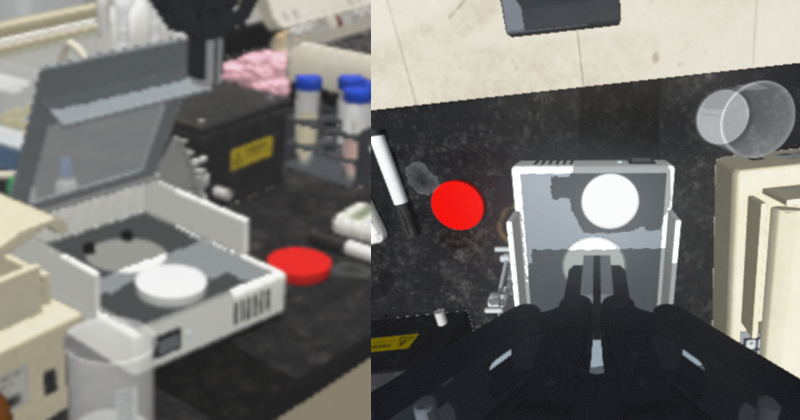

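The shield stands on the top notch (lip corner at (42,68) in the left crop, matching 1.17) and the dish hasn't moved. Next I turn the tool so the back of one open finger can push the dish toward home.

```bash
python3 -m creep '[[1,[0.2,0.1,0],-0.4],[1,[0.417,0.2,0],-0.8],[1,[0.417,0.2,0],-1],[1,[0.417,0.2,0],-1],[1,[0.417,0.2,0],-1],[1,[0.417,0.2,0],-1]]' | sed -n 2,3p
python3 -m creep '[[1,[0,0,0],-1],[1,[0,0,0],-1],[1,[0,0,0],-1],[1,[0,0,0],-1],[1,[0,0,0],-1]]'| sed -n 2,3p
python3 -m creep '[[1,[0,0,0],-0.59],[1,[0,0,0],-0.59],[1,[0,0,0],-0.59],[1,[0,0,0],-0.59]]'
python3 - <<'E'
from h import *
a=read_camera("top")
d=a[200:262,240:330];m=cv2.inRange(d,(235,235,235),(255,255,255));n,l,s,ct=cv2.connectedComponentsWithStats(m);print(s[1:],ct[1:].round(1))
o=get_obs();p=np.array(o["tool_pos"]);print(p.round(4),np.round(o["ee_rot"],3),np.round(o["joint_pos"],2))
cv2.imwrite("pics/c3.png",cv2.resize(a[150:280,190:340],(690,598),interpolation=cv2.INTER_CUBIC))
im=read_camera("wrist");cv2.imwrite("pics/w3.png",im)
m=cv2.inRange(im,(215,215,215),(255,255,255));n,l,s,ct=cv2.connectedComponentsWithStats(m)
for i in range(1,n):
    if s[i,4]>700:print(s[i],ct[i].round(1),onz("wrist",ct[i],.058).round(4))
E
```

```text
tool_pos: [0.4072, 0.099, 0.2346]
ee_rot: [3.124, 0.011, -2.724]
tool_pos: [0.4071, 0.0986, 0.2342]
ee_rot: [3.131, 0.018, -2.199]
time_s: 9.58
tool_pos: [0.4068, 0.0987, 0.2342]
ee_rot: [3.137, 0.02, -1.893]
contact_force: [0.6, 0.4, -0.2]
opening: 0.0853
grasp_force: 0.0
[[  7   5   3  17  28]
 [ 11   7   1   9   9]
 [ 74   7   3  21  30]
 [ 34   8  19   6  86]
 [  7  20  11  23  73]
 [ 23  20  22  21 339]
 [ 39  30  35  18 124]] [[ 8.  12.7]
 [11.  11. ]
 [75.2 17. ]
 [42.5 10.3]
 [ 9.4 33.8]
 [34.1 29.5]
 [61.7 41.9]]
[0.4067 0.0987 0.2342] [ 3.137  0.02  -1.895] [ 0.05  0.07 -0.5   0.99  0.02 -1.2 ]
[ 487    0   57   78 3085] [511.1  34.6] [0.1666 0.0328 0.058 ]
[  0  67 131  46 836] [70.7 94.6] [ 0.5743 -0.0493  0.058 ]
[  71   70  157  111 1573] [180.5 107.2] [ 0.4792 -0.0053  0.058 ]
[ 161  154   59   57 2617] [189.8 182. ] [0.5019 0.0665 0.058 ]
[226 289  55  70 824] [254.  315.3] [0.4975 0.2489 0.058 ]
```

```bash
python3 -m creep '[[1,[0,0.05,0.2],0],[1,[0,0.05,0.4],0],[1,[0,0.05,0.6],0],[1,[0,0.05,0.8],0],[1,[0,0.05,0.9],0],[1,[0,0.05,0.97],0],[1,[0,0.05,0.97],0],[1,[0,0.05,0.97],0]]'
python3 - <<'E'
from h import *
o=get_obs();p=np.array(o["tool_pos"]);print(p.round(4),np.round(o["ee_rot"],3))
im=read_camera("wrist");cv2.imwrite("pics/w4.png",im)
E
```

```text
time_s: 10.35
tool_pos: [0.3966, 0.106, 0.04]
ee_rot: [3.135, 0.019, -1.892]
contact_force: [0.4, 0.1, 0.2]
opening: 0.0856
grasp_force: 0.0
[0.3966 0.106  0.04  ] [ 3.135  0.019 -1.892]
```

View pics/w4.png

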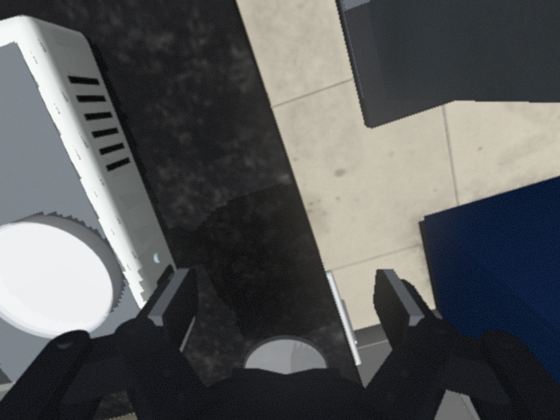

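```bash
python3 -m creep '[[1,[0.02,-0.04,0],0],[1,[0.02,-0.08,0],0],[1,[0.02,-0.12,0],0],[1,[0.02,-0.16,0],0],[1,[0.02,-0.2,0],0],[1,[0.02,-0.24,0],0],[1,[0.02,-0.28,0],0],[1,[0.02,-0.32,0],0],[1,[0.02,-0.36,0],0],[1,[0.02,-0.4,0],0],[1,[0.02,-0.43,0],0],[1,[0.02,-0.45,0],0]]'
cat > dish.py <<'E'
from h import *
im=read_camera("top");cv2.imwrite("pics/td.png",im)
w=read_camera("wrist");cv2.imwrite("pics/wd.png",w)
m=cv2.inRange(w,(215,215,215),(255,255,255));n,l,s,ct=cv2.connectedComponentsWithStats(m)
for i in range(1,n):
    if s[i,4]>700:print(s[i],ct[i].round(1),onz("wrist",ct[i],.058).round(4))
a=read_camera("scene");g=a[190:270,235:330];m=cv2.inRange(g,(222,222,222),(255,255,255));n,l,s,ct=cv2.connectedComponentsWithStats(m)
for i in range(1,n):
    if s[i,4]>60:print("sc",s[i],(ct[i]+[235,190]).round(1),onz("scene",ct[i]+[235,190],.058).round(4))
cv2.imwrite("pics/sd.png",cv2.resize(np.hstack([a[150:270,225:345],cv2.resize(w,(160,120))]),None,fx=2.8,fy=2.8,interpolation=cv2.INTER_CUBIC))
E
python3 dish.py
```

```text
time_s: 11.4
tool_pos: [0.4821, 0.0738, 0.0397]
ee_rot: [3.137, 0.02, -1.89]
contact_force: [-0.4, -0.0, -0.1]
opening: 0.0851
grasp_force: 0.1
[  76   28  225  177 5310] [230.   83.1] [ 0.4737 -0.0179  0.058 ]
[   0   37   94   38 1516] [45.9 54.9] [ 0.533  -0.0473  0.058 ]
[  54  234  122  102 8313] [107.9 279.6] [0.5584 0.0428 0.058 ]
sc [ 28  28  16  12 158] [271.3 223.6] [0.5591 0.0628 0.058 ]
sc [76 41 19 10 65] [320.1 235.5] [0.443  0.0334 0.058 ]
```

```bash
python3 -m creep '[[1,[0,0.05,0],0],[1,[0,0.1,0],0],[1,[0.06,0.1,0],-0.2],[1,[0.133,0.08,0],-0.4],[1,[0.133,0.074,0],-0.4],[1,[0.133,0.074,0],-0.4]]'
python3 -m creep '[[1,[0,-0.03,0],0],[1,[0,-0.06,0],0],[1,[0,-0.09,0],0],[1,[0,-0.12,0],0],[1,[0,-0.14,0],0],[1,[0,-0.16,0],0],[1,[0,-0.18,0],0],[1,[0,-0.19,0],0],[1,[0,-0.2,0],0],[1,[0,-0.2,0],0]]'
python3 dish.py
```

```text
time_s: 12.05
tool_pos: [0.4577, 0.0536, 0.0394]
ee_rot: [3.14, 0.021, -1.683]
contact_force: [0.5, 0.6, -0.6]
opening: 0.0853
grasp_force: 0.0
time_s: 12.88
tool_pos: [0.4988, 0.049, 0.0393]
ee_rot: [3.141, 0.021, -1.68]
contact_force: [-0.1, -0.6, 0.0]
opening: 0.0856
grasp_force: 0.0
[   0   85  235   17 3409] [116.4  92.8] [ 0.552  -0.0437  0.058 ]
[ 171   90  195  128 4064] [314.  120.3] [ 0.4796 -0.0258  0.058 ]
[  57  247  116   90 6845] [107.1 287. ] [0.581  0.0382 0.058 ]
sc [ 23  26  20  11 188] [268.1 221. ] [0.5743 0.0582 0.058 ]
sc [25 55 22 12 97] [269.7 250.7] [0.4726 0.1532 0.058 ]
```

View pics/sd.png

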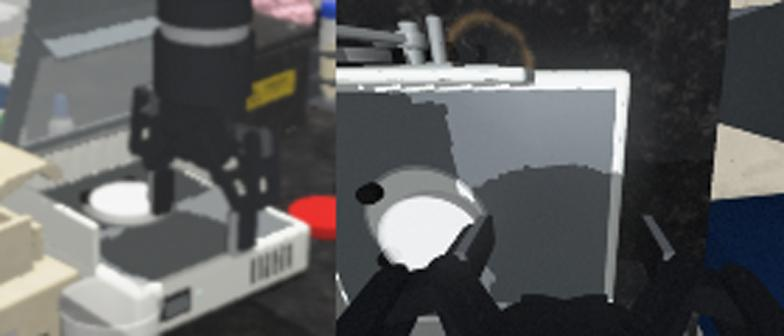

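The dish lies mostly on the window, at about (0.581, 0.038), just short of the buttons. A few more millimetres.

```bash
python3 -m creep '[[1,[0,-0.008,0],0],[1,[0,-0.016,0],0],[1,[0,-0.024,0],0],[1,[0,-0.024,0],0]]'; python3 dish.py; python3 -m creep '[[1,[0,-0.008,0],0],[1,[0,-0.016,0],0],[1,[0,-0.016,0],0]]'; python3 dish.py
```

```text
time_s: 13.37
tool_pos: [0.5028, 0.0485, 0.0392]
ee_rot: [3.14, 0.02, -1.68]
contact_force: [-2.0, -0.2, 0.8]
opening: 0.0856
grasp_force: 0.7
[   0   85  249   17 3612] [124.1  93.1] [ 0.5537 -0.0439  0.058 ]
[  58   90  319  133 4596] [301.2 120.1] [ 0.4891 -0.027   0.058 ]
[  58  247  115   90 6762] [107.9 287. ] [0.5852 0.0376 0.058 ]
sc [ 22  25  20  12 184] [267.  220.3] [0.5784 0.0576 0.058 ]
sc [25 55 22 12 97] [269.7 250.7] [0.4726 0.1532 0.058 ]
time_s: 13.77
tool_pos: [0.5034, 0.0483, 0.0387]
ee_rot: [3.135, 0.02, -1.68]
contact_force: [-7.6, -1.3, 3.0]
opening: 0.0851
grasp_force: 3.7
[   0   86  252   17 3670] [125.1  93.4] [ 0.5536 -0.0439  0.058 ]
[ 135   90  243  134 4318] [318.5 122. ] [ 0.4832 -0.0259  0.058 ]
[  57  248  115   90 6728] [107.1 287.8] [0.5856 0.0373 0.058 ]
sc [ 22  25  19  11 182] [266.8 220.2] [0.5792 0.0574 0.058 ]
sc [25 55 22 12 96] [269.6 250.7] [0.4726 0.1532 0.058 ]
```

Force rises against the buttons, so the dish is seated. I'll retreat, rise, shut the fingers and turn back.

```bash
python3 -m creep '[[1,[0,0.08,0],0],[1,[0,0.2,0],0],[1,[0,0.25,-0.2],0],[1,[0,0.25,-0.4],0],[0,[0,0.25,-0.6],0],[0,[0,0.25,-0.8],0.2],[0,[0,0.25,-0.93],0.5],[0,[0,0.25,-0.93],1],[0,[0,0.25,-0.93],1],[0,[0,0.25,-0.93],1],[0,[0,0.25,-0.93],1]]'
for i in 1 2; do python3 -m creep '[[0,[0,0,0],1],[0,[0,0,0],1],[0,[0,0,0],1],[0,[0,0,0],1],[0,[0,0,0],1]]'|sed -n 2,4p; done
cat > st.py <<'E'
from h import *
o=get_obs();p=np.array(o["tool_pos"]);c,s=np.cos(-.108),np.sin(-.108);d=p-[.5639,.0417,0]
print("box x,y,z",round(c*d[0]+s*d[1],4),round(-s*d[0]+c*d[1],4),round(p[2],4),"rot",np.round(o["ee_rot"],3),"F",np.round(o["contact_force"],1),"q6",round(o["joint_pos"][5],2))
E
python3 st.py;python3 dish.py
```

```text
time_s: 14.83
tool_pos: [0.4571, 0.0498, 0.2258]
ee_rot: [3.132, 0.019, -2.205]
contact_force: [-0.3, 0.3, -1.3]
opening: 0.0006
grasp_force: 0.0
tool_pos: [0.4567, 0.0499, 0.2252]
ee_rot: [3.123, 0.01, -2.729]
contact_force: [0.1, -0.1, 0.6]
tool_pos: [0.4566, 0.0499, 0.2252]
ee_rot: [3.121, -0.001, 3.032]
contact_force: [-1.1, 0.4, -0.2]
box x,y,z -0.1076 -0.0034 0.2252 rot [ 3.121e+00 -1.000e-03  3.032e+00] F [-1.1  0.4 -0.2] q6 0.04
[   0    0   84   49 1990] [47.7 19.5] [ 0.2846 -0.136   0.058 ]
[  84    0   69   41 1006] [113.4  12.6] [ 0.2851 -0.0782  0.058 ]
[ 382    0  151   98 4912] [484.3  47.5] [0.3455 0.2481 0.058 ]
[ 433  187  127  158 3764] [486.6 224.1] [0.5221 0.2684 0.058 ]
[   9  219   65   53 1475] [ 40.3 243.2] [ 0.4898 -0.2171  0.058 ]
[ 474  244   86  156 8844] [519.1 327.4] [0.667  0.3236 0.058 ]
sc [ 22  25  26  11 226] [269.5 220.2] [0.5749 0.0531 0.058 ]
sc [25 55 16 11 70] [266.8 250. ] [0.4785 0.1552 0.058 ]
```

```bash
python3 - <<'E'
from h import *
a=np.linspace(0,6.28,60)
for n in("scene","top"):
    q=proj(n,[[.5858+.03*np.cos(t),.0393+.03*np.sin(t),z] for t in a for z in((.058,.046) if n=="scene" else (.058,))]);print(n,q.min(0).round(1),q.max(0).round(1))
im=cv2.imread("pics/td.png");d=im[175:240,245:325]
m=cv2.inRange(d,(205,205,205),(255,255,255));k,l,s,ct=cv2.connectedComponentsWithStats(m)
for i in range(1,k):
    if s[i,4]>60:print(s[i][:2]+[245,175],s[i][2:],(ct[i]+[245,175]).round(1),onz("top",ct[i]+[245,175],.058).round(4))
cv2.imwrite("pics/c5.png",np.hstack([cv2.resize(im[165:255,238:328],(390,390),interpolation=2),cv2.resize(read_camera("scene")[160:260,235:335],(390,390),interpolation=2)]))
E
```

```text
scene [257.4 211.8] [283.4 227.3]
top [272.6 187.6] [295.4 210.3]
[270 202] [ 24  10 183] [281.2 206.7] [0.5653 0.0472 0.058 ]
```

View pics/c5.png

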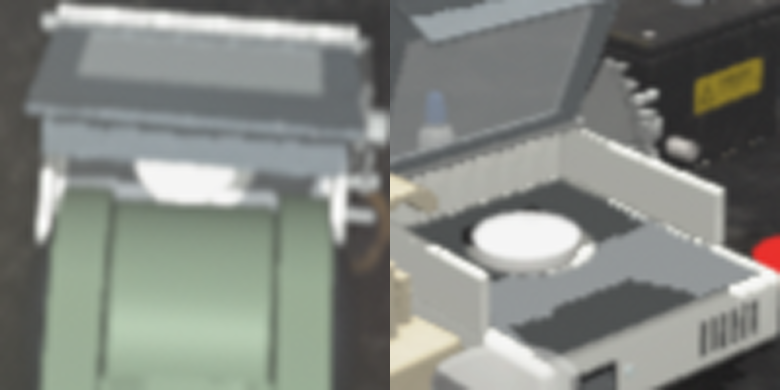

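```bash
python3 - <<'E'
from h import *
print("window",onz("scene",(271.1,222.8),.045),"dish top",onz("scene",(270.1,220.6),.058))
im=read_camera("scene")[205:240,250:295];g=im.min(2)
for y in range(4,28,2):print(y+205,' '.join('%3d'%v for v in g[y]))
im=cv2.imread("pics/scene0.png")[205:240,250:295];g=im.min(2);print()
for y in range(4,34,2):print(y+205,' '.join('%3d'%v for v in g[y]))
E
```

```text
window [0.58211466 0.04094354 0.045     ] dish top [0.57228927 0.05364977 0.058     ]
209 170 170 170 170 168 168 169 169 170 169 166 166 164 158 169 159 130 115 118 111  93  84  80  79  79  79  79  79  79  79  78  79  81  86  96 106 118 135 145 149 156 159 159 159 160
211 169 170 169 168 167 167 165 159 175 163 129 111 100  93  87  83  80  79  78  79  78  78  78  79  79  79  79  79  79  79  79  79  78  79  79  79  79  82  86  97 119 178 184 162 159
213 167 159 162 151 122 106  99  89  87  84  80  80  79  82  85  85  88  94  93  84  77  75  74  82  88  85  82  80  79  79  79  78  78  79  80  79  79  79  79  79  80  87  98 135 147
215 119 106  87  83  79  78  79  79  84  97 120 146 177 197 208 218 224 229 230 227 226 225 222 220 217 211 199 185 165 133 103  87  80  78  79  79  80  79  80  79  79  78  79  79  80
217  78  79  79  78  77  73  82 129 184 223 236 240 242 243 243 244 244 244 244 243 243 243 243 244 244 244 244 243 242 239 228 206 156 103  82  79  79  79  79  80  79  78  79  78  79
219  79  79  77  62  45  71 153 220 240 244 244 245 244 245 245 245 245 245 245 245 245 245 24
[... 3254 characters left out ...]
 206 185 130  84  77  77  78  81  83  82  84  86  85  86  86  85 106 168 219 235 239 240 241 241 241 241 241 241 241 242 243 243 243 243 244 244 244
233 157 156 157 157 156 157 156 158 166 165 129  85  77  77  77  77  77  77  77  77  77  77  76  89 156 223 239 241 242 242 242 242 242 242 242 242 242 242 242 242 242 242 242 242 242
235 156 156 156 157 156 156 156 158 168 167 130  85  77  76  77  76  77  76  77  77  77  77  76  80 120 201 236 241 242 242 242 242 242 242 242 242 242 242 242 242 242 242 242 242 242
237 155 155 155 155 156 156 156 158 167 167 129  85  77  76  77  76  77  77  76  77  81  88 111 121 112 127 170 214 233 239 241 242 242 242 242 242 242 242 242 242 242 242 242 242 242
```

The scene and top views hint that the dish may be a few mm short or to the left, so I'll turn for a clear wrist view before going on.

```bash
for i in 1 2 3; do python3 -m creep '[[1,[0,0,0],-1],[1,[0,0,0],-1],[1,[0,0,0],-1],[1,[0,0,0],-1],[1,[0,0,0],-1]]'|sed -n 2,3p; done
python3 - <<'E'
from h import *
w=read_camera("wrist");cv2.imwrite("pics/w6.png",w)
print(proj("wrist",[[.5858,.0393,.045],[.5858,.0393,.058]]))
m=cv2.inRange(w,(222,222,222),(255,255,255));n,l,s,ct=cv2.connectedComponentsWithStats(m)
for i in range(1,n):
    if s[i,4]>500:print(s[i],ct[i].round(1),onz("wrist",ct[i],.058).round(4))
E
```

```text
tool_pos: [0.4564, 0.0499, 0.2253]
ee_rot: [3.123, 0.01, -2.723]
tool_pos: [0.4565, 0.0498, 0.2253]
ee_rot: [3.131, 0.017, -2.202]
tool_pos: [0.4564, 0.0498, 0.2253]
ee_rot: [3.141, 0.021, -1.68]
[[165.21583717 184.66169631]
 [160.6477604  188.00019947]]
[412   0  26  30 577] [426.5  12.5] [ 0.3182 -0.0896  0.058 ]
[ 441    0   91   28 1339] [475.    9.7] [ 0.2766 -0.0871  0.058 ]
[546  63  14  76 508] [554.9 110.2] [0.1928 0.0055 0.058 ]
[  75   75  204   84 2283] [202.  106.8] [ 0.527  -0.0348  0.058 ]
[ 431  149   90   71 3954] [470.3 187.9] [0.2661 0.0749 0.058 ]
[ 136  166   61   56 2657] [166.6 193.4] [0.5811 0.0457 0.058 ]
[ 188  317  100   56 1279] [258.8 336.7] [0.5115 0.2418 0.058 ]
[183 345  77  19 640] [231.9 353.4] [0.5494 0.2645 0.058 ]
[ 93 391  43  29 862] [114.8 407.7] [0.7266 0.3412 0.058 ]
```

View pics/w6.png

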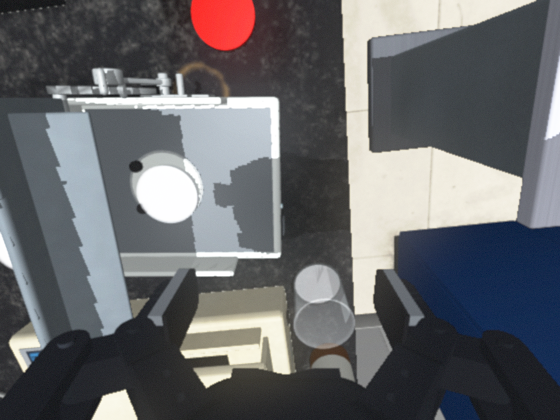

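The wrist view shows the dish at (167,193) → (0.581, 0.046). It touches only the left button at (140,208), and the right one at (136,166) is free, so it's about 8 mm off. I'll nudge it from its front-left with the side of the far finger, toward the right and rear.

```bash
python3 -m creep '[[1,[-0.2,-0.05,0],0],[1,[-0.275,-0.05,0.2],0],[1,[-0.275,-0.05,0.4],0],[1,[-0.275,-0.05,0.6],0],[1,[-0.275,-0.05,0.8],0],[1,[-0.275,-0.05,0.925],0],[1,[-0.275,-0.05,0.925],0],[1,[-0.275,-0.05,0.925],0]]'; python3 st.py
python3 - <<'E'
from h import *
print("beaker", onz("top",(220,260),.06))
E
```

```text
time_s: 17.88
tool_pos: [0.4714, 0.1072, 0.0407]
ee_rot: [3.137, 0.02, -1.683]
contact_force: [0.3, 0.1, 0.1]
opening: 0.0852
grasp_force: 0.0
box x,y,z -0.099 0.0551 0.0407 rot [ 3.137  0.02  -1.683] F [0.3 0.1 0.1] q6 -1.4
beaker [0.42913774 0.20927821 0.06      ]
```

```bash
python3 -m creep '[[1,[0,-0.1,0],0],[1,[0,-0.2,0],0],[1,[0,-0.245,0],0],[1,[0,-0.245,0],0]]'; python3 st.py
python3 -m creep '[[1,[0.02,0,0],0],[1,[0.04,0,0],0],[1,[0.06,0,0],0],[1,[0.075,0,0],0],[1,[0.09,0,0],0],[1,[0.105,0,0],0],[1,[0.115,0,0],0],[1,[0.115,0,0],0]]'; python3 st.py; python3 dish.py
```

```text
time_s: 18.22
tool_pos: [0.5256, 0.1016, 0.0439]
ee_rot: [-3.136, 0.022, -1.682]
contact_force: [0.7, -0.0, 0.8]
opening: 0.0855
grasp_force: 0.0
box x,y,z -0.0445 0.0555 0.0439 rot [-3.136  0.022 -1.682] F [ 0.7 -0.   0.8] q6 -1.42
time_s: 18.88
tool_pos: [0.5186, 0.0786, 0.0409]
ee_rot: [3.141, 0.021, -1.681]
contact_force: [-0.0, 0.3, -0.2]
opening: 0.0856
grasp_force: 0.1
box x,y,z -0.049 0.0318 0.0409 rot [ 3.141  0.021 -1.681] F [-0.   0.3 -0.2] q6 -1.46
[ 109    1  306  216 6098] [347.6  53.6] [ 0.486  -0.0178  0.058 ]
[   62   162   139   126 13111] [131.1 223.8] [0.5826 0.0388 0.058 ]
sc [ 36  24  13  11 110] [276.3 219.2] [0.5676 0.0385 0.058 ]
sc [70 41 25 12 87] [317.4 236.6] [0.444  0.0412 0.058 ]
```

```bash
python3 -m creep '[[1,[-0.02,0.05,0],0],[1,[-0.02,0.15,0],0],[1,[0.05,0.15,0],0],[1,[0.16,0.15,0],0],[1,[0.16,0.15,0],0],[1,[0.16,0.15,0],0]]'; python3 st.py
python3 -m creep '[[1,[0,-0.03,0],0],[1,[0,-0.05,0],0],[1,[0,-0.07,0],0],[1,[0,-0.08,0],0],[1,[0,-0.09,0],0],[1,[0,-0.1,0],0],[1,[0,-0.108,0],0],[1,[0,-0.115,0],0],[1,[0,-0.115,0],0]]'; python3 st.py; python3 dish.py
```

```text
time_s: 19.53
tool_pos: [0.4848, 0.0505, 0.0403]
ee_rot: [3.14, 0.021, -1.681]
contact_force: [0.1, 0.1, 0.4]
opening: 0.0852
grasp_force: 0.0
box x,y,z -0.0795 0.0002 0.0403 rot [ 3.14   0.021 -1.681] F [0.1 0.1 0.4] q6 -1.52
time_s: 20.28
tool_pos: [0.5072, 0.048, 0.0399]
ee_rot: [3.138, 0.02, -1.68]
contact_force: [-3.0, -0.2, 0.8]
opening: 0.0855
grasp_force: 1.6
box x,y,z -0.057 0.0001 0.0399 rot [ 3.138  0.02  -1.68 ] F [-3.  -0.2  0.8] q6 -1.52
[   0   86  264   16 3808] [130.9  93.3] [ 0.5559 -0.0441  0.058 ]
[  70   90  316  133 4545] [312.  120.8] [ 0.4893 -0.0268  0.058 ]
[  56  234  121  101 7951] [110.2 278.7] [0.5877 0.0333 0.058 ]
sc [ 23  24  17  11 156] [266.7 219.1] [0.5836 0.0533 0.058 ]
sc [25 55 23 12 98] [269.8 250.7] [0.4723 0.1531 0.058 ]
```

```bash
python3 -m creep '[[1,[0,0.05,0],0],[1,[0,0.15,0],0],[1,[0,0.25,-0.2],0],[1,[0,0.25,-0.4],0],[1,[0,0.25,-0.6],0],[1,[0,0.25,-0.8],0],[1,[0,0.25,-0.93],0],[1,[0,0.25,-0.93],0],[1,[0,0.25,-0.93],0]]'
python3 st.py; python3 - <<'E'
from h import *
w=read_camera("wrist");cv2.imwrite("pics/w7.png",w)
m=cv2.inRange(w,(222,222,222),(255,255,255));n,l,s,ct=cv2.connectedComponentsWithStats(m)
for i in range(1,n):
    if 2000<s[i,4]<3500:print(s[i],ct[i].round(1),onz("wrist",ct[i],.058).round(4))
# buttons: dark blobs near
m=cv2.inRange(w,(0,0,0),(45,45,45))[140:240,100:230];n,l,s,ct=cv2.connectedComponentsWithStats(m)
for i in range(1,n):
    if 20<s[i,4]<300:print("btn",s[i],(ct[i]+[100,140]).round(1),onz("wrist",ct[i]+[100,140],.054).round(4))
cv2.imwrite("pics/w7c.png",cv2.resize(w[130:250,90:250],(800,600),interpolation=2))
E
```

```text
time_s: 21.18
tool_pos: [0.4605, 0.0495, 0.2282]
ee_rot: [-3.136, 0.021, -1.68]
contact_force: [0.1, 0.1, -0.7]
opening: 0.0854
grasp_force: 0.0
box x,y,z -0.1036 -0.0034 0.2282 rot [-3.136  0.021 -1.68 ] F [ 0.1  0.1 -0.7] q6 -1.53
[  76   95  208   63 2092] [211.2 107.2] [ 0.522  -0.0336  0.058 ]
[ 139  158   69   58 3019] [172.3 186.6] [0.5772 0.0395 0.058 ]
btn [37 20 10 10 59] [140.7 164.1] [0.6056 0.0134 0.054 ]
```

View pics/w7c.png

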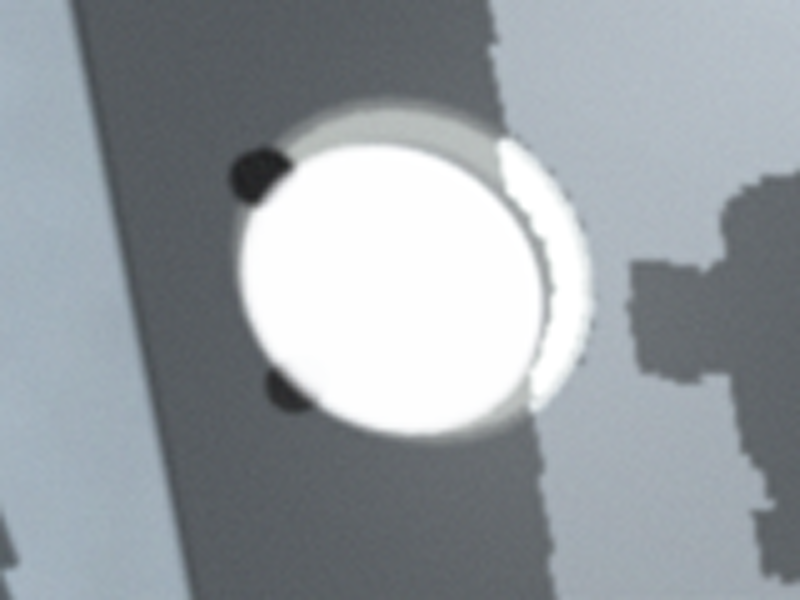

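The crop shows the dish at (393,290) touching both buttons, (262,175) and (290,390), and lying on the window. Now I turn back for the shield.

```bash
for i in 1 2 3; do python3 -m creep '[[0,[0,0,0],1],[0,[0,0,0],1],[0,[0,0,0],1],[0,[0,0,0],1],[0,[0,0,0],1]]'|sed -n 2,3p; done; python3 st.py
python3 -m creep '[[0,[-0.2,0.02,0],0],[0,[-0.35,0.02,0],0],[0,[-0.42,0.02,0],0],[0,[-0.45,0.02,0],0],[0,[-0.45,0.02,0],0]]'; python3 st.py
```

```text
tool_pos: [0.4574, 0.0497, 0.2244]
ee_rot: [3.128, 0.016, -2.207]
tool_pos: [0.4578, 0.0497, 0.225]
ee_rot: [3.122, 0.008, -2.728]
tool_pos: [0.458, 0.0496, 0.2254]
ee_rot: [3.121, -0.002, 3.033]
box x,y,z -0.1062 -0.0035 0.2254 rot [ 3.121e+00 -2.000e-03  3.033e+00] F [-0.2  0.6  0.9] q6 0.04
time_s: 22.9
tool_pos: [0.5488, 0.0436, 0.2252]
ee_rot: [3.121, -0.002, 3.035]
contact_force: [0.2, -0.8, -0.0]
opening: 0.0
grasp_force: 0.0
box x,y,z -0.0153 0.0002 0.2252 rot [ 3.121e+00 -2.000e-03  3.035e+00] F [ 0.2 -0.8 -0. ] q6 0.04
```

```bash
python3 -m creep '[[0,[-0.05,0,0],0],[0,[-0.1,0,0],0],[0,[-0.14,0,-0.015],0],[0,[-0.18,0,-0.027],0],[0,[-0.22,0,-0.04],0],[0,[-0.26,0,-0.05],0],[0,[-0.3,0,-0.058],0],[0,[-0.33,0,-0.064],0],[0,[-0.355,0,-0.067],0],[0,[-0.375,0,-0.069],0],[0,[-0.375,0,-0.069],0]]'; python3 st.py
python3 - <<'E'
from h import *
a=read_camera("scene");cv2.imwrite("pics/s8.png",a)
R=cv2.Rodrigues(np.array([0,0,-.108]))[0]
for th in(1.4,1.47,1.52):
    l=[np.array([.5639,.0417,0])+R@[.088-.176*np.cos(th),y,.083+.176*np.sin(th)] for y in(.09,-.09)];print(th,proj("scene",l).round(1).tolist())
E
```

```text
time_s: 23.82
tool_pos: [0.6232, 0.0351, 0.2399]
ee_rot: [3.121, -0.0, 3.033]
contact_force: [-0.7, -1.0, 0.5]
opening: -0.0001
grasp_force: 0.1
box x,y,z 0.0597 -0.0001 0.2399 rot [ 3.121 -0.     3.033] F [-0.7 -1.   0.5] q6 0.04
1.4 [[224.3, 135.6], [290.2, 123.5]]
1.47 [[221.0, 133.7], [286.7, 121.9]]
1.52 [[218.8, 132.7], [284.3, 121.1]]
```

Contact geometry puts the shield at about 1.48. I'll push a touch more so the pawl is surely out, then lower in stages along the arc, keeping the lip edge pinned on the finger.

```bash
python3 -m creep '[[0,[-0.008,0,0],0],[0,[-0.015,0,0],0],[0,[-0.015,0,0],0]]'; python3 st.py
python3 -m creep '[[0,[0.045,0,0.003],0],[0,[0.088,0,0.01],0],[0,[0.131,0,0.019],0],[0,[0.174,0,0.03],0],[0,[0.216,0,0.044],0],[0,[0.257,0,0.059],0],[0,[0.297,0,0.077],0],[0,[0.337,0,0.096],0],[0,[0.337,0,0.096],0]]'; python3 st.py
```

```text
time_s: 24.12
tool_pos: [0.6259, 0.0349, 0.24]
ee_rot: [3.121, -0.001, 3.032]
contact_force: [0.1, -0.1, 0.4]
opening: 0.0001
grasp_force: 0.1
box x,y,z 0.0624 -0.0001 0.24 rot [ 3.121e+00 -1.000e-03  3.032e+00] F [ 0.1 -0.1  0.4] q6 0.04
time_s: 24.87
tool_pos: [0.5571, 0.0429, 0.2203]
ee_rot: [3.121, -0.003, 3.032]
contact_force: [-0.1, -0.6, -0.0]
opening: 0.0001
grasp_force: 0.0
box x,y,z -0.0069 0.0005 0.2203 rot [ 3.121e+00 -3.000e-03  3.032e+00] F [-0.1 -0.6 -0. ] q6 0.04
```

```bash
cat > lip.py <<'E'
from h import *
import sys
a=read_camera("scene")
R=cv2.Rodrigues(np.array([0,0,-.108]))[0]
P=lambda th,y,r=.176:proj("scene",[np.array([.5639,.0417,0])+R@[.088-r*np.cos(th),y,.083+r*np.sin(th)]])[0]
# left side-edge of shield: sample intensity on the lip strip just inside the edge for hypothesised angles
for th in map(float,sys.argv[1:]):
    row=[]
    for r in(.16,.168,.174,.178,.182,.19):
        v=[a[int(round(q[1])),int(round(q[0]))].mean() for q in (P(th,y,r) for y in np.linspace(.05,.085,8))];row.append((round(np.mean(v)),round(np.std(v))))
    print(th,P(th,.07).round(),row)
E
python3 lip.py 1.0 1.05 1.1 1.13 1.17 1.2 1.25 1.3 1.4 1.48
```

```text
1.0 [251. 152.] [(95, 1), (92, 1), (91, 1), (91, 1), (91, 1), (91, 1)]
1.05 [249. 149.] [(91, 1), (90, 1), (90, 1), (90, 1), (90, 1), (90, 1)]
1.1 [246. 147.] [(90, 1), (90, 1), (89, 1), (89, 1), (92, 2), (166, 22)]
1.13 [245. 145.] [(90, 1), (89, 1), (89, 1), (103, 13), (144, 19), (173, 22)]
1.17 [243. 143.] [(89, 1), (90, 1), (128, 18), (161, 11), (174, 24), (171, 16)]
1.2 [242. 142.] [(96, 17), (114, 12), (163, 12), (169, 16), (173, 19), (150, 7)]
1.25 [239. 139.] [(112, 28), (165, 11), (165, 11), (169, 16), (156, 7), (192, 3)]
1.3 [237. 137.] [(165, 14), (170, 7), (156, 4), (144, 3), (182, 9), (201, 18)]
1.4 [232. 134.] [(169, 2), (146, 4), (194, 4), (213, 6), (141, 6), (182, 11)]
1.48 [229. 132.] [(150, 4), (195, 5), (191, 22), (137, 1), (160, 8), (172, 5)]
```

```bash
cat > th.py <<'E'
from h import *
R=cv2.Rodrigues(np.array([0,0,-.108]))[0]
def P(th,y,r=.176):return proj("scene",[np.array([.5639,.0417,0])+R@[.088-r*np.cos(th),y,.083+r*np.sin(th)]])[0]
def est(a,ths=np.arange(0,1.52,.01),sc=(1,0,1,0)):
    g=cv2.cvtColor(a,cv2.COLOR_BGR2GRAY).astype(np.float32);out=[]
    for th in ths:
        q=np.array([P(th,y) for y in np.linspace(.05,.085,8)],np.float32);q=(q-[sc[1],sc[3]])*[sc[0],sc[2]]
        out.append(cv2.remap(g,q[:,0].astype(np.float32)[None],q[:,1].astype(np.float32)[None],1).mean())
    return ths,np.array(out)
E
python3 - <<'E'
from th import *
ths=np.arange(1.0,1.4,.02)
c=cv2.imread("pics/c2.png")[:,:371];print("notch",list(zip(ths.round(2),est(c,ths,(371/150,220,420/170,120))[1].round())))
print("s8",[ (t.round(2),v.round()) for t,v in zip(*est(cv2.imread("pics/s8.png"),np.arange(1.3,1.52,.02)))])
print("now",list(zip(ths.round(2),est(read_camera("scene"),ths)[1].round())))
E
```

```text
notch [(np.float64(1.0), np.float32(89.0)), (np.float64(1.02), np.float32(89.0)), (np.float64(1.04), np.float32(89.0)), (np.float64(1.06), np.float32(88.0)), (np.float64(1.08), np.float32(88.0)), (np.float64(1.1), np.float32(104.0)), (np.float64(1.12), np.float32(145.0)), (np.float64(1.14), np.float32(164.0)), (np.float64(1.16), np.float32(168.0)), (np.float64(1.18), np.float32(167.0)), (np.float64(1.2), np.float32(166.0)), (np.float64(1.22), np.float32(167.0)), (np.float64(1.24), np.float32(168.0)), (np.float64(1.26), np.float32(165.0)), (np.float64(1.28), np.float32(159.0)), (np.float64(1.3), np.float32(150.0)), (np.float64(1.32), np.float32(155.0)), (np.float64(1.34), np.float32(177.0)), (np.float64(1.36), np.float32(195.0)), (np.float64(1.38), np.float32(200.0))]
s8 [(np.float64(1.3), np.float32(95.0)), (np.float64(1.32), np.float32(95.0)), (np.float64(1.34), np.float32(95.0)), (np.float64(1.36), np.float32(94.0)), (np.float64(1.38), np.float32(94.0)), (np.float64(1.4), np.float32(94.0)), (np.float64(1.42), np.float32(95.0)), (np.float64(1.44), np.float32(100.0)), (np.float64(1.4
[... 176 characters left out ...]
0)), (np.float64(1.04), np.float32(88.0)), (np.float64(1.06), np.float32(88.0)), (np.float64(1.08), np.float32(89.0)), (np.float64(1.1), np.float32(102.0)), (np.float64(1.12), np.float32(140.0)), (np.float64(1.14), np.float32(167.0)), (np.float64(1.16), np.float32(169.0)), (np.float64(1.18), np.float32(167.0)), (np.float64(1.2), np.float32(167.0)), (np.float64(1.22), np.float32(167.0)), (np.float64(1.24), np.float32(168.0)), (np.float64(1.26), np.float32(166.0)), (np.float64(1.28), np.float32(161.0)), (np.float64(1.3), np.float32(154.0)), (np.float64(1.32), np.float32(152.0)), (np.float64(1.34), np.float32(167.0)), (np.float64(1.36), np.float32(188.0)), (np.float64(1.38), np.float32(197.0))]
```

```bash
python3 - <<'E'
from h import *
now=read_camera("scene");top=read_camera("top");cv2.imwrite("pics/s9.png",now);cv2.imwrite("pics/t9.png",top)
old=cv2.imread("pics/scene0.png");s8=cv2.imread("pics/s8.png")
c5=cv2.resize(cv2.imread("pics/c5.png")[:,390:],(100,100),interpolation=cv2.INTER_AREA).mean(2)
f=lambda im:im[160:260,235:335].mean(2)
for n,d in(("c5",c5),("s8",f(s8)),("now",f(now))):
    print(n)
    for y in range(14,46,2):print(y+160,' '.join('%3d'%v for v in d[y,54:86]))
t0=cv2.imread("pics/td.png").mean(2);t=top.mean(2)
for n,d in(("td",t0),("t9",t)):
    print(n)
    for y in range(174,220,3):print(y,' '.join('%3d'%v for v in d[y,312:345]))
E
```

```text
c5
174  63  69  70  58  49  49  47  47  48  47  46  45  46  46  49  49  50  49  46  46  45  44  43  43  45  45  45  45  43  43  43  44
176  93 118 130 125 124 124 100  65  46  43  46  47  50  51  48  45  45  44  44  43  43  42  42  43  44  45  44  42  43  43  43  43
178 110 115 111 110 108  91  64  46  42  42  42  42  44  45  44  43  44  43  43  43  43  42  42  43  44  45  47  48  53  65  75  84
180 116 116 114 113 113 114 115 112  90  60  44  41  43  43  42  42  42  42  42  42  43  43  43  46  61  80  91  94  98 100  94  87
182 117 116 117 116 112 111 122 127 109  76  50  57  79  85  68  48  44  43  42  43  43  43  43  52  81  97  93  88  95  99  95  93
184 117 117 117 117 117 113 108 106 124 160 171 170 177 169 119  60  43  43  43  44  44  43  43  54  81  92  88  88  90  96  99  99
186 117 118 118 118 118 114 106 111 125 144 137 107  81  62  49  43  43  43  43  43  42  43  43  54  78  86  84  87  89  92  86  75
188 117 118 118 118 118 117 115 111 110 126 151 161 152 124  82  50  43  43  42  42  42  42  43  55  76  81  74  64  55  50  46  43
190 119 118 118 119 118 117 116 110 107 1
[... 8903 characters left out ...]
  65  64  67  69  71
207 159 160 160 171 188 189 184 188 181 157 148 162 166 127  80  66  63  62  61  61  63  63  64  66  67  70  73  77  78  74  68  66  69
210 154 154 164 211 234 199 117  73  73  98 122 120 111 100  85  73  65  60  59  59  62  66  67  68  65  61  62  67  70  70  69  65  61
213 149 149 162 204 227 214 195 182 155 147 170 183 185 171 131  93  75  67  67  67  65  64  67  67  71  73  74  72  67  64  62  63  64
216 144 146 166 204 214 168 115  96 105 145 183 194 192 177 135  97  82  70  68  68  70  72  75  75  75  73  67  64  67  66  60  56  56
219 133 141 180 223 217 147  74  57  80 110 118 119 120 112  98  85  76  68  63  63  63  64  64  66  71  81  93 105 115 118 118 118 115
```

The pawl's head has moved in both later images from around (299,186) to (315,198), so the pawl is out. I'll lower a little further and check that the shield follows the finger.

```bash
python3 -m creep '[[0,[0.02,0,0.01],0],[0,[0.038,0,0.022],0],[0,[0.057,0,0.034],0],[0,[0.076,0,0.045],0],[0,[0.076,0,0.045],0],[0,[0.076,0,0.045],0]]'; python3 st.py
python3 - <<'E'
from th import *
ths=np.arange(.85,1.3,.02)
print("now",[(t.round(2).item(),int(v)) for t,v in zip(*est(read_camera("scene"),ths))])
F=[]
for i in range(4):
    read_camera("top");F.append(get_obs()["contact_force"])
print(np.mean(F,0).round(2))
E
```

```text
time_s: 25.57
tool_pos: [0.5432, 0.0446, 0.2116]
ee_rot: [3.121, -0.002, 3.032]
contact_force: [-1.3, -0.1, -0.3]
opening: 0.0
grasp_force: 0.6
box x,y,z -0.0209 0.0006 0.2116 rot [ 3.121e+00 -2.000e-03  3.032e+00] F [-1.3 -0.1 -0.3] q6 0.04
now [(0.85, 90), (0.87, 86), (0.89, 86), (0.91, 85), (0.93, 85), (0.95, 84), (0.97, 92), (0.99, 118), (1.01, 149), (1.03, 156), (1.05, 156), (1.07, 162), (1.09, 170), (1.11, 170), (1.13, 169), (1.15, 169), (1.17, 168), (1.19, 167), (1.21, 167), (1.23, 167), (1.25, 167), (1.27, 164), (1.29, 158)]
[-1.49  0.33  0.03]
```

The shield follows: camera and contact geometry both give about 0.99. Next stage, adding inward preload gradually.

```bash
python3 -m creep '[[0,[0.035,0,0.025],0],[0,[0.07,0,0.052],0],[0,[0.102,0,0.08],0],[0,[0.133,0,0.11],0],[0,[0.162,0,0.142],0],[0,[0.19,0,0.176],0],[0,[0.19,0,0.176],0]]'; python3 st.py
cat > w.py <<'E'
from th import *
import sys
lo,hi=map(float,sys.argv[1:])
t,v=est(read_camera("scene"),np.arange(lo,hi,.02))
print("now",[(round(float(a),2),int(b)) for a,b in zip(t,v)])
F=[]
for i in range(3):
    read_camera("top");F.append(get_obs()["contact_force"])
print(np.mean(F,0).round(2))
E
python3 w.py .55 .95
```

```text
time_s: 26.4
tool_pos: [0.5035, 0.0497, 0.175]
ee_rot: [3.121, -0.005, 3.032]
contact_force: [-2.5, -0.6, -0.4]
opening: -0.0001
grasp_force: 1.2
box x,y,z -0.0609 0.0014 0.175 rot [ 3.121 -0.005  3.032] F [-2.5 -0.6 -0.4] q6 0.05
now [(0.55, 100), (0.57, 100), (0.59, 100), (0.61, 97), (0.63, 81), (0.65, 78), (0.67, 90), (0.69, 103), (0.71, 72), (0.73, 69), (0.75, 71), (0.77, 72), (0.79, 72), (0.81, 73), (0.83, 79), (0.85, 87), (0.87, 98), (0.89, 105), (0.91, 104), (0.93, 113)]
[-5.27 -0.46  2.52]
```

```bash
python3 -m creep '[[0,[0.027,0,0.035],0],[0,[0.052,0,0.071],0],[0,[0.076,0,0.108],0],[0,[0.097,0,0.146],0],[0,[0.117,0,0.186],0],[0,[0.135,0,0.226],0],[0,[0.135,0,0.226],0]]'; python3 st.py
python3 w.py .25 .65
```

```text
time_s: 27.18
tool_pos: [0.4772, 0.0532, 0.1301]
ee_rot: [3.122, -0.005, 3.032]
contact_force: [-5.4, -1.2, 1.2]
opening: 0.0002
grasp_force: 2.9
box x,y,z -0.0874 0.0021 0.1301 rot [ 3.122 -0.005  3.032] F [-5.4 -1.2  1.2] q6 0.05
now [(0.25, 100), (0.27, 100), (0.29, 100), (0.31, 100), (0.33, 101), (0.35, 101), (0.37, 99), (0.39, 104), (0.41, 114), (0.43, 203), (0.45, 203), (0.47, 166), (0.49, 52), (0.51, 43), (0.53, 44), (0.55, 47), (0.57, 52), (0.59, 55), (0.61, 60), (0.63, 63)]
[-7.39 -1.78  1.56]
```

```bash
python3 -m creep '[[0,[0.015,0,0.041],0],[0,[0.027,0,0.083],0],[0,[0.038,0,0.126],0],[0,[0.047,0,0.168],0],[0,[0.053,0,0.212],0],[0,[0.053,0,0.212],0]]'; python3 st.py
python3 w.py 0 .4
```

```text
time_s: 27.88
tool_pos: [0.4658, 0.0549, 0.0873]
ee_rot: [3.123, -0.007, 3.032]
contact_force: [-7.9, -2.9, -0.6]
opening: 0.0001
grasp_force: 4.1
box x,y,z -0.0989 0.0025 0.0873 rot [ 3.123 -0.007  3.032] F [-7.9 -2.9 -0.6] q6 0.06
now [(0.0, 86), (0.02, 98), (0.04, 98), (0.06, 98), (0.08, 98), (0.1, 97), (0.12, 99), (0.14, 104), (0.16, 91), (0.18, 84), (0.2, 84), (0.22, 94), (0.24, 142), (0.26, 166), (0.28, 204), (0.3, 223), (0.32, 230), (0.34, 231), (0.36, 232), (0.38, 232)]
[-9.38 -3.04 -0.36]
```

```bash
python3 -m creep '[[0,[0.002,0,0.026],0],[0,[0.003,0,0.052],0],[0,[0.004,0,0.079],0],[0,[0.005,0,0.105],0],[0,[0.005,0,0.132],0],[0,[0.005,0,0.14],0],[0,[0.005,0,0.14],0]]'; python3 st.py
python3 w.py 0 .2
```

```text
time_s: 28.67
tool_pos: [0.4643, 0.0561, 0.0602]
ee_rot: [3.122, -0.008, 3.032]
contact_force: [-10.2, -0.4, 0.5]
opening: 0.0
grasp_force: 4.9
box x,y,z -0.1006 0.0035 0.0602 rot [ 3.122 -0.008  3.032] F [-10.2  -0.4   0.5] q6 0.06
now [(0.0, 107), (0.02, 96), (0.04, 88), (0.06, 86), (0.08, 87), (0.1, 87), (0.12, 92), (0.14, 124), (0.16, 162), (0.18, 169)]
[-10.22  -1.17  -0.45]
```

```bash
python3 -m creep '[[0,[0,0,0.01],0],[0,[0,0,0.015],0],[0,[0,0,0.015],0]]'; python3 st.py
python3 -m creep '[[0,[0.01,0,0.015],0],[0,[0.02,0,0.015],0],[0,[0.03,0,0.015],0],[0,[0.05,0,0.015],0],[0,[0.15,0,0.015],0],[0,[0.3,0,-0.2],0],[0,[0.4,0,-0.5],0],[0,[0.4,0,-0.7],0],[0,[0.4,0,-0.7],0]]'; python3 st.py
python3 - <<'E'
from th import *
t,v=est(read_camera("scene"),np.arange(-.08,.2,.02));print([(round(float(a),2),int(b)) for a,b in zip(t,v)])
im=read_camera("scene");cv2.imwrite("pics/s10.png",im);cv2.imwrite("pics/t10.png",read_camera("top"));cv2.imwrite("pics/w10.png",read_camera("wrist"))
d=im[160:260,235:335].mean(2)
for y in range(20,46,2):print(y+160,' '.join('%3d'%v for v in d[y,54:86]))
E
```

```text
time_s: 29.12
tool_pos: [0.4644, 0.0566, 0.0577]
ee_rot: [3.121, -0.008, 3.032]
contact_force: [-12.1, 0.1, 6.0]
opening: -0.0003
grasp_force: 5.8
box x,y,z -0.1005 0.0041 0.0577 rot [ 3.121 -0.008  3.032] F [-12.1   0.1   6. ] q6 0.06
time_s: 29.87
tool_pos: [0.3886, 0.0621, 0.2017]
ee_rot: [3.12, 0.003, 3.032]
contact_force: [1.2, 0.2, -0.1]
opening: 0.0002
grasp_force: 0.0
box x,y,z -0.1765 0.0013 0.2017 rot [3.120e+00 3.000e-03 3.032e+00] F [ 1.2  0.2 -0.1] q6 0.06
[(-0.08, 93), (-0.06, 96), (-0.04, 96), (-0.02, 103), (0.0, 143), (0.02, 160), (0.04, 160), (0.06, 162), (0.08, 163), (0.1, 164), (0.12, 165), (0.14, 165), (0.16, 165), (0.18, 168), (0.2, 208)]
180  42  42  42  42  42  43  42  43  42  42  41  43  44  43  43  43  43  42  42  42  42  43  43  47  61  82  93  94  99 100  93  86
182  43  42  41  41  41  41  41  42  43  42  42  42  43  44  43  43  43  43  42  43  43  42  44  51  82  99  93  86  95 100  95  93
184  42  41  42  42  42  42  41  41  42  42  41  42  42  44  43  44  43  42  44  43  44  43  43  52  82  92  87  88  90  96  98  99
186  98  54  42  42  43  43  41  41 
[... 583 characters left out ...]
  44  44  44  44  43  43  43  43  43  45
196 166 166 165 162 157 149 136 116 130 174 178 143 119  98  64  49  75 144 183 191 188 169 141 107  69  51  46  44  44  44  44  44
198 191 178 170 167 166 165 165 163 165 169 177 162 137 128  98  55  66 115 144 155 165 172 160 139 111  72  48  46  46  44  44  46
200 229 225 219 204 185 176 172 167 165 163 163 163 163 162 150 129  97  72  75  76  84  98 112 109  81  52  51  48  44  45  47  53
202 232 232 232 231 230 227 223 217 203 185 173 165 163 163 163 162 160 159 155 143 125  95  67  58  65  63  70  66  52  51  53  53
204 232 232 232 232 232 232 232 232 231 230 225 217 210 204 190 174 164 161 161 161 160 160 156 149 142 129 103  77  62  56  54  53
```

```bash
python3 - <<'E'
from h import *
im=cv2.imread("pics/t10.png");d=im[178:225,260:310].mean(2)
print(d.max());
for t in(190,200,210):
    m=(d>t).astype(np.uint8);k,l,s,ct=cv2.connectedComponentsWithStats(m)
    for i in range(1,k):
        if s[i,4]>80:print(t,s[i][:4]+[260,178,0,0],(ct[i]+[260,178]).round(1),onz("top",ct[i]+[260,178],.058).round(4))
q=proj("top",[[.5858+.03*np.cos(a),.0393+.03*np.sin(a),.058] for a in np.linspace(0,6.28,60)]);print(q.min(0),q.max(0))
for y in range(0,47,2):print(y+178,' '.join('%3d'%v for v in d[y,::1]))
E
```

```text
246.0
190 [260 178  50  41] [284.7 197.2] [0.5902 0.0375 0.058 ]
200 [260 178  50  40] [284.6 196.9] [0.591  0.0377 0.058 ]
210 [260 178  50  40] [284.5 196.8] [0.5913 0.038  0.058 ]
[272.63678687 187.62488438] [295.4165934  210.26103647]
178 230 230 230 230 231 230 228 224 223 223 223 221 221 221 221 221 221 220 219 217 211 207 204 199 200 200 201 202 204 202 200 199 194 191 189 186 187 186 185 187 189 189 187 187 186 186 185 184 183 182
180 232 233 233 233 233 233 233 233 233 233 233 233 233 233 233 233 233 233 233 232 232 231 231 230 230 230 231 231 231 230 230 228 225 223 222 221 222 221 220 221 222 221 219 217 212 209 208 206 204 203
182 232 233 233 233 233 233 233 233 233 233 233 233 233 233 233 233 233 233 233 233 233 233 233 233 234 233 233 234 233 233 233 233 233 233 233 233 233 233 233 233 233 233 233 233 231 231 231 231 231 231
184 233 233 233 233 233 233 233 233 233 233 233 233 233 233 233 233 233 234 234 234 234 234 234 234 234 234 234 234 234 233 233 233 233 233 233 233 233 233 233 233 233 233 233 233 233 233 233 233 233 233
186 233 233 233 233 233 233 233 233 233 234 2
[... 3334 characters left out ...]
 185 185 184 185 185 186 185 184 184 185 185 183 183 183 185 186 187 191 195 193 185 182
220 186 186 186 186 186 186 186 186 188 188 188 189 189 189 190 189 188 188 188 188 187 186 186 184 184 184 184 184 184 183 183 184 185 184 184 183 182 181 182 181 181 180 181 181 181 182 182 183 183 183
222 186 187 187 187 186 186 186 186 187 188 188 188 188 187 187 187 188 188 187 187 187 187 185 185 184 184 184 184 184 183 183 183 184 184 183 183 183 181 181 181 181 182 182 182 181 181 181 182 182 182
224 187 187 187 187 187 187 188 187 187 188 188 188 188 187 186 186 186 187 187 187 187 186 185 185 184 185 184 185 185 185 185 184 184 184 183 183 182 181 181 180 181 181 182 182 183 183 183 182 182 183
```

The shield is shut and the pawl's head is back at about (301,190). Through the pane the dish sits at (283.5,198.5), against a predicted home of (284,199), with both buttons behind it. I'm handing in.

```bash
python3 -c "
from cell import *
print(job_done())"
```

```text
the job is handed in; nothing more can be done
None
```

I handed the job in at about 30 s of the 72 s: images show the shield shut, the pawl tipped back in and the dish on the window at the two stop buttons; the one doubt is step 1, where the camera put the top-notch angle at about 1.12 rad, the low edge of the allowed range.

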